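# Throw the isolator inside the battery case with the hook rod

## Robot

A 7-joint arm with a two-finger parallel gripper is mounted at the origin on the work surface. World frame = base frame: x ahead of the robot, y to its left, z up, the work surface at z = 0. Lengths are in m, angles in degrees, forces in N, time in s.
With the tool pointing down it reaches from about 0.425 to 1.025 m from the base axis. Payload 3.6 kg.
Tool frame: the origin (TCP) lies midway between the tips of the shut fingers; the grasp point (between the pads) lies 19 mm behind it (arm.hold_point_z is the distance from the TCP to the grasp point, in m); z points along the fingers, y is the line along which they close (so a half turn about z gives the same grasp; the last joint's range is limited). The gripper opens to 85 mm and grips with 20 to 120 N. Pads are 22 mm wide; open, the fingers measure 114 mm over their backs; the gripper's body (76 mm by 85 mm) begins 54 mm behind the grasp point. The pads swing forward as they close: fully open they stand 13 mm farther back than shut.
Start: joints at [60.418, 33.873, 2.773, 92.16, -1.908, 54.013, -1.931], TCP at [0.297, -0.661, 0.21] pointing down, gripper open.
Joint ranges: [-153.93, 153.93], [-27.13, 128.08], [-72.61, 78.16], [10.71, 143.7], [-87.88, 267.88], [4.46, 118.87], [-176.78, 176.78]. Speed limits (degrees/s): [147.25, 147.25, 180, 180, 180, 180, 180].

## Interface

Orientations are given as a 3x3 rotation matrix whose columns are the frame's x, y, z axes.
In Python, from station import status, viewer, arm gives the robot as it stands.
- The arm moves only by the tool apply_moves, never from a script. Its arguments are lists of equal length, an entry for each row: "xyz": the shift along the tool's x, y, z in cm, a list of three; "turn": the turn about the tool's z in degrees. A call has 1 to 5 rows; each row shifts and turns the commanded pose from where the row before left it, along the tool's axes as they then stand; what a row does not reach is not made up. A row lasts 1/12 s, in which the tool goes at most 41.7 mm and 7.16 degrees, less where a joint would pass 70% of its speed; a pose out of reach is approached as far as the arm can. A call is refused whole if a number of a shift passes 4.17 or a number of a turn 7.16, either way. A call with a gripper value outside its range is refused whole. "hand" is the finger opening in cm, from 0 to 8.54, set as the call begins (left out, the last holds). The fingers move at their own pace and stop on an object; "squeeze" is the grip in N (left out, the last holds). Time passes only in rows, so rows that do not move let the fingers close. It gives the time, the measured TCP pose, the force, the opening and the grip force at its end, in the units of the state.
- status.read_state(): the state, without advancing time (a new reading comes with each control period).
- viewer.capture(name): name is "scene" or "top" or "wrist"; returns (picture, depth): 400x640x3 uint8, red, green, blue; 400x640 float32, m along the optical axis (not along the pixel's ray), 0 where there is no reading.
- viewer.calibration(name): a dict with "K" (3x3 intrinsics, pixels), "R" (3x3) and "t" (3): a world point X has camera coordinates R X + t. Camera axes: x right, y down, z forward; pixel columns grow to the right and rows downward; lengths in m; the calibration is good to about 2 mm. A picture is of the moment at which its call begins: read the wrist's pose just before it. calibration takes no time and is no camera call; for the wrist camera it gives the pose at the moment of the call.
- arm.job_done(): hands the job in; it is judged then, once.
The state is a dict: "time": time; "joints": joint angles; "qvel": joint speeds; "joint_torque": joint torques, N m; "tool_pos": TCP position; "tool_rot": TCP orientation; "ft_force": force on the tool from outside, world axes, zero at the start; "moment": the same for the moment, N m; "grip_width": opening from 0.0 (shut) to 1.0 (fully open); "gripper_force": force on a finger pad.
Only numpy, scipy, OpenCV 4.12 (cv2) and the standard library are available. Lean on these libraries where they do the work, as an engineer would, in place of code of your own. Each camera call takes 0.05 s, during which the arm holds its last target. There are 200 camera calls.

## Task

The battery pack is live: take the bent hook rod from its stand, reach over the near wall of the battery case with it and pull the long isolator lever all the way over towards the near wall, to its stop. Keep the gripper itself out of the case and off its walls and switches, and do not move the short lever or disturb anything else lying about. Then lay the rod gently back in its stand, lowered onto the forks the way it hung before, and let go.

Things in the scene. Friction and masses are not known exactly. Their poses are not given: they have to be found in the camera images.
- case: Open-topped grey steel battery case, fixed, 280 mm deep (x) x 300 wide (y) x 140 high, walls and floor 4 mm. Origin: centre of its underside; x points away from the robot, z up. Near wall (the barrier): x = -140 to -136 mm. Fixed black cells, 99 mm high, fill x = 32 to 132 mm. Two switches stand side by side, 110 mm apart, in the bay between; which is left or right varies.
- isolator_base: Black block 50 x 44 x 30 mm of the main isolator, fixed to the case floor at case x = -65 mm, between the near wall and the cells, turned like the case. Origin: centre of its underside; x as the case's x. It carries the long lever, hinged 36 mm above the origin about the y axis.
- isolator (a joint): Angle of the long lever (rad). 0: leaning 0.45 rad away from the robot, to case +x; 0.45: upright; 0.9: its stop, leaning 0.45 rad towards the near wall. It stays where it is left; it starts between 0 and 0.15. Friction only, about 0.12 N m (some 2 N at the bar).
- isolator_bar (a point): Centre of the grey cross-bar at the end of the long lever, 75 mm from its hinge. The bar is 54 mm long along the case's y, 20 mm in diameter; its centre is about 108 mm above the bench at either end of its swing, 115 mm when upright. The stem below it is 8 x 14 mm.
- auxiliary_base: Same kind of black block, 50 x 44 x 30 mm, for the auxiliary switch, 110 mm beside the isolator's along the case's y; origin at the centre of its underside, x as the case's x. Its short lever must be left alone.
- auxiliary_bar (a point): Centre of the cross-bar (26 mm long, 20 mm in diameter) of the short lever, 42 mm from its hinge.
- rod: Loose hook rod, about 0.2 kg (0.15 to 0.26). Origin: centre of its straight black handle, a bar 120 mm long (its x), 18 mm wide (its y), 22 mm high (its z). A grey round rod 12 mm in diameter runs on from the handle along +x to x = 165 mm, where it bends square and goes down (-z) to a round tip 106 mm below the handle's centre line. It starts lying in the stand, handle level, bent end hanging down. Take the handle at its middle from above, across its width.
- rod_tip (a point): Lowest point of the rod's bent end: (165, 0, -106) mm in the rod's frame.
- stand: Fixed aluminium rod stand: base plate 150 x 70 x 10 mm and two upright forks, each 10 mm thick along x, centred at x = -47 and +47 mm. Origin: centre of its underside on the bench; x along the resting rod, towards its bent end. The handle lies on the forks' seats, 115 mm above the bench, between prongs 28 mm apart that flare at the mouth and end 141 mm above the bench; between the forks the handle is free.
- stand_seat (a point): Where the centre of the handle (the rod's origin) belongs in the stand, 126 mm above the bench; axes as the stand's.
- stand_hang (a point): Where the rod's tip belongs when the rod lies in the stand, (165, 0, 20) mm in the stand's frame.
- wrench: Loose steel wrench lying flat on the bench, a bystander; origin at the middle of its underside.
- screwdriver: Loose screwdriver lying on the bench, a bystander; origin at its underside.
- tray: Loose white plastic parts tray 110 x 150 x 30 mm, a bystander; origin at the centre of its underside.
- cell: Loose spare black battery cell 100 x 66 x 90 mm, a bystander; origin at the centre of its underside.
- bracket: Loose steel angle bracket 120 x 40 x 42 mm, a bystander; origin at the centre of its underside.
- jar: Loose jar, 66 mm in diameter, 90 mm high, a bystander; origin at the centre of its underside.
Not all that is in view belongs to the job. There is more than one size of the rod; the job needs the larger. There is more than one size of the stand; the one meant has the size given above.

How it is judged:
By the outcome, as a careful person would: the job done as asked, in the order asked, and still so for the second after the job is handed in, with the robot touching nothing.
It also fails if it takes over 48 s, if anything falls off the work surface, if the arm or the gripper's body presses on something with over 40 N, if the wrist force passes 120 N, or if a joint passes its speed limit or range.

## Working session

There is one attempt and no reset: what is moved stays moved. The work goes in short steps, Python scripts to look and compute and a tool call to move; the robot and the scene stay as the last step left them, time stands still between calls to the robot, and variables do not carry over. Pictures are saved under pics/ and viewed, at most 10 in all, crops included, and the job is handed in when it is done.

Besides the shell and the picture viewer there is one more tool, called after "Emit:" as name([rows], argument=value, ...), one row to a line, values as JSON. apply_moves: Moves the arm, as the interface text tells. Its arguments: {"type":"object","properties":{"xyz":{"type":"array"},"turn":{"type":"array"},"hand":{"type":"number"},"squeeze":{"type":"number"}},"required":["xyz","turn"]}

```bash
mkdir -p pics; cat > h.py <<'E'
import numpy as np,cv2
from station import status,viewer,arm
def cap(n,fn=None):
    c=viewer.calibration(n); p,d=viewer.capture(n)
    if fn: cv2.imwrite('pics/'+fn,p[:,:,::-1])
    return p,d,c
def pts(d,c):
    v,u=np.mgrid[:d.shape[0],:d.shape[1]]
    K=c['K'];R=np.array(c['R']);t=np.array(c['t'])
    P=np.stack([(u-K[0][2])/K[0][0]*d,(v-K[1][2])/K[1][1]*d,d],-1)
    return (P-t)@R
E
python3 - <<'E'
from h import *
out=[]
for n in('scene','top'):
    p,d,c=cap(n,n+'0.png'); np.savez(n+'0.npz',p=p,d=d,K=c['K'],R=c['R'],t=c['t'])
    print(n,np.round(-np.array(c['R']).T@np.array(c['t']),3),(d>0).mean())
print(status.read_state()['tool_rot'],arm.hold_point_z)
E
```

```text
scene [1.152 0.656 0.798] 0.9960234375
top [ 0.309 -0.058  1.08 ] 0.99580859375
[[ 9.11905971e-01  4.10398156e-01 -9.23852142e-04]
 [ 4.10399186e-01 -9.11904143e-01  1.82807247e-03]
 [-9.22270237e-05 -2.04617837e-03 -9.99997902e-01]] 0.0187
```

View pics/scene0.png

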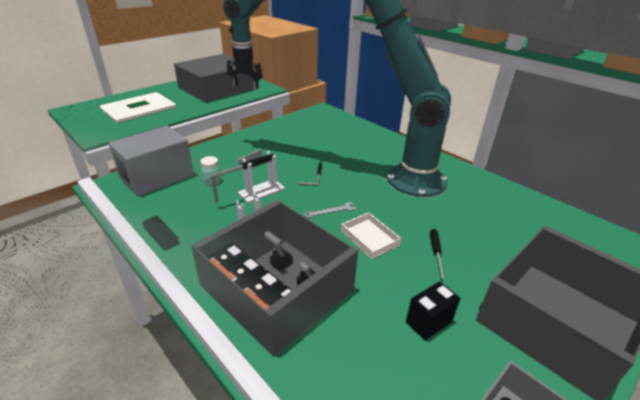

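View pics/top0.png

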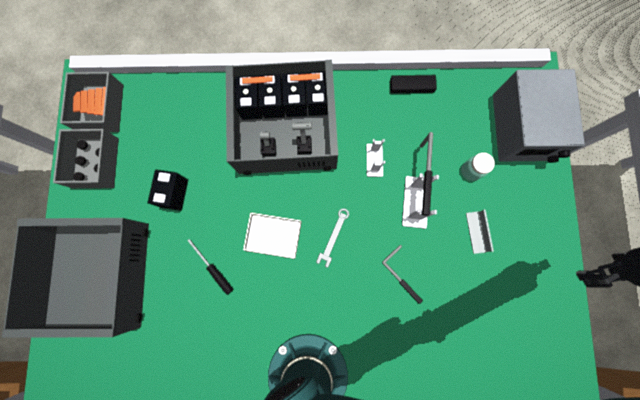

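The scene view shows the case at (275,270), with the rod in its stand at (250,175). The top view shows the rod handle at (428,195) with its hook end at (430,137). The long lever's wide bar is at about (302,127), the short lever at (267,142), and the small decoy rod at (400,280).

```bash
cat > m.py <<'E'
from h import *
def L(n):
    z=np.load(n+'.npz'); return z['p'],z['d'],pts(z['d'],z)
def rect(X,name):
    (c,s,a)=cv2.minAreaRect((X[:,:2]*1000).astype(np.float32)); print(name,len(X),np.round(c,1),np.round(s,1),round(a,2),'z',np.round(np.percentile(X[:,2],[5,50,95])*1000,1))
E
python3 - <<'E'
from m import *
p,d,P=L('top0'); z=P[...,2]; v,u=np.mgrid[:400,:640]
box=lambda a,b,c,e:(u>=a)&(u<b)&(v>=c)&(v<e)
rect(P[box(215,350,55,180)&(z>.132)&(z<.148)],'case rim')
m=box(400,445,120,235)
print('z hist',np.histogram(z[m],bins=np.arange(-.01,.17,.01)))
rect(P[m&(z>.128)&(p.max(2)<70)],'handle')
rect(P[m&(z>.115)],'all rod/prongs')
g=m&(z>.112)&(v<168); rect(P[g],'rodgrey')
Q=P[g]; 
for r in range(128,216,6):
    s=m&(v==r)&(z>.112); 
    if s.any(): print(r,np.round(P[s].mean(0)*1000,1),s.sum(),np.round(P[s][:,2]*1000))
b=box(245,325,115,160)
for r in range(118,160,3): print(r,(z[r,255:325:2]*1000).astype(int))
rect(P[box(285,320,115,140)&(z>.095)&(z<.13)],'isobar')
rect(P[m&(z>.005)&(z<.015)],'stand plate')
E
```

```text
case rim 1907 [726.6  66.4] [282.8 300.6] 2.68 z [135.1 141.3 144.4]
z hist (array([1625, 2229,  400,   24,   29,   25,   24,   26,   27,   25,   23,
         25,   31,  130,  463,   37,    0]), array([-0.01,  0.  ,  0.01,  0.02,  0.03,  0.04,  0.05,  0.06,  0.07,
        0.08,  0.09,  0.1 ,  0.11,  0.12,  0.13,  0.14,  0.15,  0.16]))
handle 298 [ 398.7 -222.3] [ 85.4 364.9] 41.85 z [132.2 136.6 139.6]
all rod/prongs 686 [ 442.1 -256.2] [141.1 456.6] 51.07 z [121.6 134.7 143.7]
rodgrey 181 [ 467.6 -224.6] [ 59.8 456.6] 51.07 z [ 125.8  130.8 1080.4]
134 [ 595.6 -295.5  287.9] 6 [1080.  125.  130.  133.  129.  130.]
140 [ 635.3 -341.5  131.1] 5 [129. 132. 131. 131. 132.]
146 [ 556.4 -282.9  321.1] 5 [1080.  129.  132.  131.  133.]
152 [ 601.5 -336.9  131.3] 5 [127. 130. 134. 134. 131.]
158 [ 585.2 -336.4  129.6] 5 [130. 129. 131. 130. 127.]
164 [ 568.3 -333.9  130.7] 4 [129. 131. 130. 132.]
170 [ 550.6 -330.4  134.9] 5 [137. 135. 138. 133. 132.]
176 [ 534.4 -330.4  134.3] 19 [116. 143. 141. 137. 116. 124. 133. 133. 134. 134. 138. 137. 137. 129.
 137. 138. 144. 140. 141.]
182 [ 517.7 -
[... 1708 characters left out ...]
 3 30 46 36
 36 29 33 49 37  2  2  7  1  4  6]
148 [ 3  4  4 47 35 33 34 32 52 45 23  4  8  2  4  3  3  4  5  4  3 38 35 33
 32 33 36 29 30  7  4  3  3  2  4]
151 [ 9  7  5 36 34 36 29 32 37 35 28  3  4  2  5  4  2  1  2  6  4 33 31 31
 33 30 30 30 29  3  4  2  3  3  3]
154 [ 0  5  3 28 25 21 29 23 20 23 21  4  4  2  3  4  5  4  4  1  4  6  4  5
  2  3  2  4  7  5  6  2  6  0  6]
157 [   7    6    7   -2    3    4    5 1080    3    2  140  139  138  140
  137  141  140  139  142  136  140  138  142  138  136  137  132  134
  134  131  131  129  131  129  130]
isobar 148 [687.9   9. ] [19.8 53.5] 2.92 z [102.7 118.3 122.2]
stand plate 766 [ 565.  -352.7] [124.2 356.4] 86.36 z [ 6.  10.  13.2]
```

```bash
python3 - <<'E'
import cv2
a=cv2.imread('pics/top0.png')
b=cv2.resize(a[100:240,220:460],None,fx=3.3,fy=3.3,interpolation=cv2.INTER_CUBIC); cv2.imwrite('pics/c1.png',b)
E
```

```text
(no output)
```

View pics/c1.png

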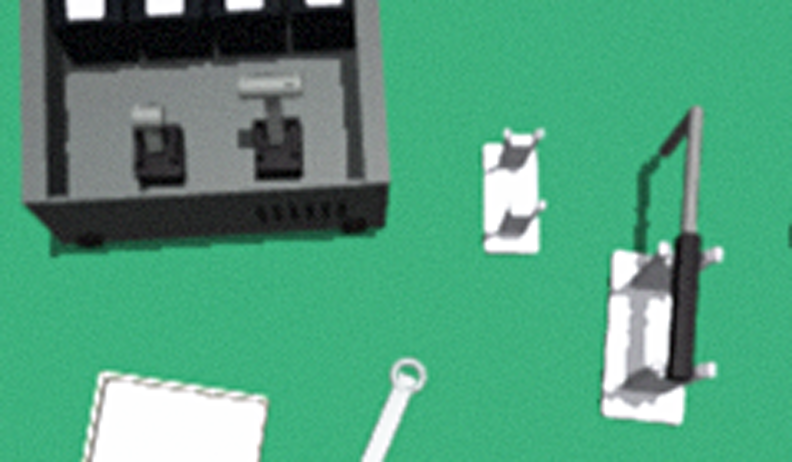

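The crop shows the long lever's bar at crop (270,85), leaning away. The rod handle runs from (690,240) to (680,375), and the hook bend is at (697,110). Moving to hover over the handle.

Emit:
apply_moves([
  [3.2, -2.4, 0],
  [3.2, -2.4, 0],
  [3.2, -2.4, 0],
  [3.2, -2.4, 0],
  [3.2, -2.4, 0],
], turn=[0, 0, 0, 0, 0], hand=8.5, squeeze=60)

```text
time: 0.52
tool_pos: [0.3945, -0.4841, 0.2097]
tool_rot: [[0.912, 0.41, -0.001], [0.41, -0.912, 0.001], [-0.0, -0.001, -1.0]]
ft_force: [0.5, -0.7, -0.3]
grip_width: 0.994
gripper_force: 0.0
```

Emit:
apply_moves([
  [3.0, -2.2, 0],
  [3.0, -2.2, 0],
  [3.0, -2.2, 0],
  [3.0, -2.2, 0],
  [3.0, -2.2, 0],
], turn=[0, 0, 0, 0, 0])

```text
time: 0.93
tool_pos: [0.4861, -0.3223, 0.2099]
tool_rot: [[0.912, 0.41, -0.001], [0.41, -0.912, 0.0], [-0.0, -0.001, -1.0]]
ft_force: [0.6, -0.2, -0.4]
grip_width: 0.997
gripper_force: 0.0
```

Emit:
apply_moves([
  [0, 0, 0],
  [0, 0, 0],
  [0, 0, 0],
  [0, 0, 0],
  [0, 0, 0],
], turn=[6.2, 6.2, 6.2, 6.2, 6.2])

```text
time: 1.35
tool_pos: [0.4855, -0.3238, 0.2098]
tool_rot: [[0.992, -0.123, -0.001], [-0.123, -0.992, 0.0], [-0.001, -0.0, -1.0]]
ft_force: [0.2, 0.1, -0.2]
grip_width: 0.998
gripper_force: 0.0
```

```bash
cat >> h.py <<'E'
def pose():
    s=status.read_state(); R=np.array(s['tool_rot']); return np.array(s['tool_pos']),R,np.degrees(np.arctan2(R[1,0],R[0,0])),s
def go(x,y,z,yaw):
    t,R,a,s=pose(); print('t',s['time'],'pos',np.round(t*1000,1),'yaw',round(a,2),'F',np.round(s['ft_force'],1),'grip',round(s['grip_width'],3),round(s['gripper_force'],1))
    print(' need tool cm',np.round(R.T@(np.array([x,y,z])-t)*100,2),'turn',round(a-yaw,2))
E
python3 - <<'E'
from h import *
p,d,c=cap('wrist','w1.png'); np.savez('w1.npz',p=p,d=d,K=c['K'],R=c['R'],t=c['t'])
go(.486,-.323,.21,-6.8)
E
```

```text
t 1.4 pos [ 485.5 -323.8  209.7] yaw -7.25 F [-1.2  0.1 -0.3] grip 0.993 0.0
 need tool cm [ 0.04 -0.08 -0.03] turn -0.45
```

View pics/w1.png

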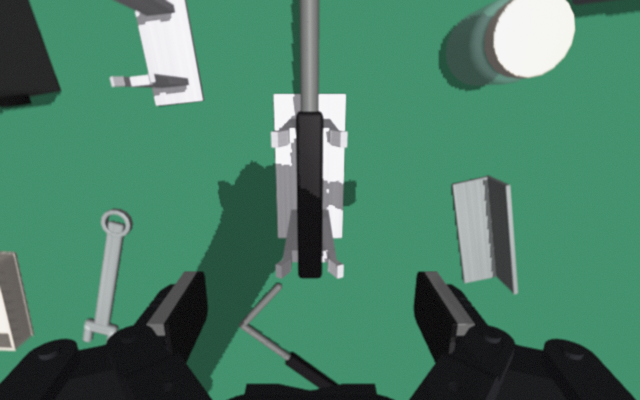

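The wrist view shows the handle centred between the fingers, spanning (310,112) to (310,277), with prongs at (309,137) and (309,267). The jar, at (535,35), is well clear.

```bash
python3 - <<'E'
from m import *
p,d,P=L('w1'); z=P[...,2]; v,u=np.mgrid[:400,:640]
m=(u>260)&(u<360)&(v<290)&(d>0)
H=m&(z>.125)&(z<.15)&(p.max(2)<75); H=cv2.morphologyEx(H.astype(np.uint8),cv2.MORPH_OPEN,np.ones((5,5)))>0
rect(P[H],'handle')
G=m&(v<100)&(z>.115)&(z<.145); rect(P[G],'rod')
S=m&(z>.128)&(z<.15)&~H&(v>105); S=cv2.morphologyEx(S.astype(np.uint8),cv2.MORPH_OPEN,np.ones((3,3)))>0
n,l,st,ce=cv2.connectedComponentsWithStats(S.astype(np.uint8))
for i in range(1,n):
    if st[i,4]>15: print(ce[i],st[i,4],np.round(np.median(P[l==i],0)*1000,1))
rect(P[m&(v>85)&(z>.004)&(z<.016)&(p.min(2)>120)],'plate')
for r in range(5,280,25):
    s=m&(v==r)&((H)|(G)); 
    if s.any(): print(r,np.round(P[s].mean(0)*1000,1))
# triangulate handle front/rear via top view dark mask
p,d,P=L('top0'); z=P[...,2]; v,u=np.mgrid[:400,:640]
H=(u>415)&(u<440)&(v>165)&(v<220)&(p.max(2)<70)&(z>.125)&(z<.15); rect(P[H],'handle top')
E
```

```text
handle 4043 [ 492.9 -323.5] [ 17.6 118.6] 83.29 z [135.5 136.9 138. ]
rod 1930 [ 588.2 -334.9] [11.9 57.9] 83.34 z [127.2 131.  132.7]
[306.7        109.41666667] 120 [ 553.3 -329.2  131.5]
[279.29328622 138.25088339] 283 [ 537.9 -309.5  139.1]
[338.05090909 137.94545455] 275 [ 533.4 -347.2  139.1]
[283.45275591 267.23228346] 254 [ 445.8 -298.6  138.2]
[335.92083333 266.84583333] 240 [ 441.4 -336.5  138.1]
plate 4687 [ 456.6 -318.3] [ 74.3 215.5] 81.22 z [ 8.8 10.  11.3]
5 [ 613.5 -338.   130.3]
30 [ 599.9 -336.3  130.7]
55 [ 585.8 -334.8  130.6]
80 [ 571.1 -333.   130.5]
130 [ 540.6 -329.2  137. ]
155 [ 524.5 -327.2  137.1]
180 [ 507.8 -325.1  137. ]
205 [ 490.2 -322.9  137. ]
230 [ 471.9 -320.9  137.1]
255 [ 452.7 -318.2  136.8]
handle top 302 [ 490.1 -324.1] [ 17.2 117.1] 83.45 z [131.4 136.6 139.5]
```

Emit:
apply_moves([
  [0.65, -0.1, 1.3],
  [0, 0, 3],
  [0, 0, 3],
  [0, 0, 2],
  [0, 0, 1.0],
], turn=[-0.55, 0, 0, 0, 0])

```text
time: 1.82
tool_pos: [0.4907, -0.3224, 0.1034]
tool_rot: [[0.994, -0.105, -0.005], [-0.105, -0.994, 0.003], [-0.005, -0.003, -1.0]]
ft_force: [0.4, 0.2, 0.1]
grip_width: 0.994
gripper_force: 0.0
```

```bash
python3 -c "
from h import *
go(.492,-.3235,.107,-6.7)"
```

```text
t 1.8167 pos [ 490.7 -322.4  103.4] yaw -6.04 F [0.4 0.2 0.1] grip 0.994 0.0
 need tool cm [ 0.14  0.1  -0.37] turn 0.66
```

Emit:
apply_moves([
  [0, 0, 0],
  [0, 0, 0],
  [0, 0, 0],
], turn=[0, 0, 0])

```text
time: 2.07
tool_pos: [0.4933, -0.3247, 0.1081]
tool_rot: [[0.994, -0.108, 0.002], [-0.108, -0.994, -0.001], [0.002, 0.001, -1.0]]
ft_force: [0.1, 0.0, -0.4]
grip_width: 0.995
gripper_force: 0.0
```

Emit:
apply_moves([
  [0, 0, 0],
  [0, 0, 0],
  [0, 0, 0],
  [0, 0, 0],
  [0, 0, 0],
], turn=[0, 0, 0, 0, 0], hand=0, squeeze=60)

```text
time: 2.48
tool_pos: [0.4926, -0.3241, 0.1077]
tool_rot: [[0.994, -0.108, 0.001], [-0.108, -0.994, -0.0], [0.001, 0.0, -1.0]]
ft_force: [-0.7, -0.2, 0.6]
grip_width: 0.295
gripper_force: 0.0
```

Emit:
apply_moves([
  [0, 0, 0],
  [0, 0, 0],
  [0, 0, 0],
  [0, 0, 0],
  [0, 0, 0],
], turn=[0, 0, 0, 0, 0])

```text
time: 2.9
tool_pos: [0.4926, -0.3242, 0.1078]
tool_rot: [[0.994, -0.108, 0.001], [-0.108, -0.994, -0.0], [0.001, 0.0, -1.0]]
ft_force: [-1.7, 0.6, 4.9]
grip_width: 0.191
gripper_force: 59.4
```

Emit:
apply_moves([
  [0, 0, -0.7],
  [0, 0, -1.3],
  [0, 0, -2],
  [0, 0, -3],
  [0, 0, -3],
], turn=[0, 0, 0, 0, 0])

```text
time: 3.32
tool_pos: [0.4911, -0.3231, 0.2071]
tool_rot: [[0.994, -0.108, -0.003], [-0.108, -0.994, 0.002], [-0.003, -0.001, -1.0]]
ft_force: [0.2, 0.4, -0.5]
grip_width: 0.185
gripper_force: 58.7
```

Emit:
apply_moves([
  [0, 0, -3],
  [0, 0, -2.5],
  [0, 0, -1.5],
  [0, 0, 0],
  [0, 0, 0],
], turn=[0, 0, 0, 0, 0])

```text
time: 3.73
tool_pos: [0.4922, -0.3239, 0.2773]
tool_rot: [[0.994, -0.108, 0.001], [-0.108, -0.994, -0.0], [0.001, 0.0, -1.0]]
ft_force: [-0.5, 0.7, -1.6]
grip_width: 0.184
gripper_force: 58.7
```

```bash
python3 - <<'E'
from m import *
p,d,c=cap('wrist','w2.png'); P=pts(d,c); z=P[...,2]; v,u=np.mgrid[:400,:640]
t,R,a,s=pose()
m=(u>250)&(u<370)&(v<290)&(z>t[2]-.02)&(z<t[2]+.06)&(d>.05)
H=m&(p.max(2)<75); H=cv2.morphologyEx(H.astype(np.uint8),cv2.MORPH_OPEN,np.ones((5,5)))>0
rect(P[H],'handle'); rect(P[m&(v<105)],'rod')
for r in range(0,280,30):
    s=m&(v==r)
    if s.any(): print(r,np.round(P[s].mean(0)*1000,1))
# plan hover: hook 16+9 mm beyond bar
th=np.radians(2.8); X=np.array([np.cos(th),np.sin(th)]); bar=np.array([.6879,.009])
o=bar+X*(.026-.165); go(*o,.27,2.8)
# stand without the rod
q,dd,cc=cap('top'); np.savez('top1.npz',p=q,d=dd,K=cc['K'],R=cc['R'],t=cc['t'])
np.savez('w2.npz',p=p,d=d,K=c['K'],R=c['R'],t=c['t'])
S=(z>.13)&(z<.15)&(u>240)&(u<380)&(v<330); n,l,st,ce=cv2.connectedComponentsWithStats(S.astype(np.uint8))
for i in range(1,n):
    if st[i,4]>15: print(ce[i],st[i,4],np.round(np.median(P[l==i],0)*1000,1))
E
```

```text
handle 7124 [ 520.4 -321. ] [63.2 41.5] 8.46 z [305.  306.4 317.6]
rod 3354 [ 583.5 -333.9] [12.  35.8] 83.02 z [297.1 300.4 301.9]
0 [ 600.5 -335.7  300.2]
30 [ 591.1 -334.6  300.1]
60 [ 581.2 -333.4  300.2]
90 [ 570.9 -332.3  300.3]
120 [ 560.1 -331.2  300.2]
150 [ 549.5 -329.8  305.8]
180 [ 538.1 -328.6  306. ]
210 [ 526.  -327.3  306.1]
240 [ 513.4 -325.7  306.3]
270 [ 501.7 -324.4  309.5]
t 3.7833 pos [ 491.5 -323.3  276.1] yaw -6.21 F [ 0.5  0.  -3. ] grip 0.187 58.7
 need tool cm [  2.2  -32.99   0.63] turn -9.01
[287.53246753 136.42207792] 154 [ 538.2 -309.3  139.5]
[334.34437086 136.68211921] 151 [ 533.8 -347.9  139.6]
[285.66216216 241.13513514] 74 [ 446.1 -295.8  140.5]
[334.39583333 241.72916667] 48 [ 440.3 -339.6  140.5]
```

View pics/w2.png

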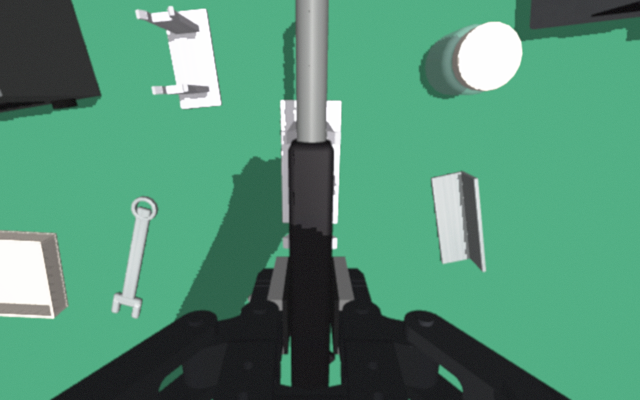

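The rod is held level and straight: its axis runs from (312,0) to (311,270), and the forks below are empty. Moving over to the case with the tip well above the walls.

Emit:
apply_moves([
  [0, -2, 0],
  [0, -3.5, 0],
  [0, -3.5, 0],
  [0, -3.5, 0],
  [0, -3.5, 0],
], turn=[0, 0, 0, 0, 0])

```text
time: 4.25
tool_pos: [0.5083, -0.1631, 0.2751]
tool_rot: [[0.994, -0.109, -0.004], [-0.109, -0.994, 0.001], [-0.004, -0.0, -1.0]]
ft_force: [1.4, 0.0, -2.4]
grip_width: 0.186
gripper_force: 58.8
```

Emit:
apply_moves([
  [0, -3.5, 0],
  [0, -3.5, 0],
  [0, -3.5, 0],
  [0, -3.5, 0],
  [0, -2.0, 0],
], turn=[0, 0, 0, 0, 0])

```text
time: 4.67
tool_pos: [0.5259, -0.0007, 0.2752]
tool_rot: [[0.995, -0.103, -0.004], [-0.103, -0.995, 0.002], [-0.004, -0.002, -1.0]]
ft_force: [1.3, 1.4, -2.8]
grip_width: 0.187
gripper_force: 58.8
```

Emit:
apply_moves([
  [0.5, 0, 0],
  [0.5, 0, 0],
  [0.5, 0, 0],
  [0, 0, 0],
  [0, 0, 0],
], turn=[-3, -3, -3, 0, 0])

```text
time: 5.08
tool_pos: [0.541, -0.0068, 0.2755]
tool_rot: [[0.999, 0.047, -0.004], [0.047, -0.999, -0.0], [-0.004, -0.0, -1.0]]
ft_force: [-0.1, 0.1, -2.1]
grip_width: 0.19
gripper_force: 58.8
```

```bash
python3 - <<'E'
from m import *
p,d,c=cap('wrist','w3.png'); P=pts(d,c); z=P[...,2]; v,u=np.mgrid[:400,:640]
np.savez('w3.npz',p=p,d=d,K=c['K'],R=c['R'],t=c['t'])
t,R,a,s=pose()
m=(u>200)&(u<420)&(v<290)&(z>t[2]+.005)&(z<t[2]+.06)&(d>.05)
r=[P[m&(v==k)].mean(0) for k in (0,40,80,120,160,200)]; print(np.round(np.array(r)*1000,1))
f=np.polyfit([q[0] for q in r],[q[1] for q in r],1); print('rod yaw',np.degrees(np.arctan(f[0])),'y at bar x .688',np.polyval(f,.688))
q,dd,cc=cap('top'); Q=pts(dd,cc); zz=Q[...,2]; np.savez('top2.npz',p=q,d=dd,K=cc['K'],R=cc['R'],t=cc['t'])
vv,uu=np.mgrid[:400,:640]
rect(Q[(uu>285)&(uu<325)&(vv>112)&(vv<140)&(zz>.108)&(zz<.13)],'bar top')
rect(P[(z>.105)&(z<.128)&(v<150)&(d>0)],'bar wrist')
th=np.radians(2.8); X=np.array([np.cos(th),np.sin(th)]); bar=np.array([.6879,.009])
o=bar+X*(.026-.165); go(*o,.27,3.1)
cv2.imwrite('pics/t2.png',cv2.resize(q[40:200,200:400,::-1],None,fx=3,fy=3))
E
```

```text
[[650.   -1.9 297.7]
 [637.2  -2.3 297.8]
 [623.7  -3.  297.8]
 [609.2  -3.7 298. ]
 [594.9  -4.2 304. ]
 [579.2  -4.9 304.1]]
rod yaw 2.4619762066854163 y at bar x .688 -0.00021930572691982939Traceback (most recent call last):
  File "<stdin>", line 10, in <module>
  File "m.py", line 5, in rect
    (c,s,a)=cv2.minAreaRect((X[:,:2]*1000).astype(np.float32)); print(name,len(X),np.round(c,1),np.round(s,1),round(a,2),'z',np.round(np.percentile(X[:,2],[5,50,95])*1000,1))
                                                                                                                                      ~~~~~~~~~~~~~^^^^^^^^^^^^^^^^^^
    return _quantile_unchecked(
        a, q, axis, out, overwrite_input, method, keepdims, weights)
    return _ureduce(a,
                    func=_quantile_ureduce_func,
    ...<5 lines>...
                    overwrite_input=overwrite_input,
                    method=method)
    r = func(a, **kwargs)
    result = _quantile(arr,
                       quantiles=q,
    ...<2 lines>...
                       out=out,
                       weights=wgt)
    slices_having_nans = np.isnan(arr[-1, ...])
                                  ~~~^^^^^^^^^
IndexError: index -1 is out of bounds for axis 0 with size 0
```

View pics/w3.png

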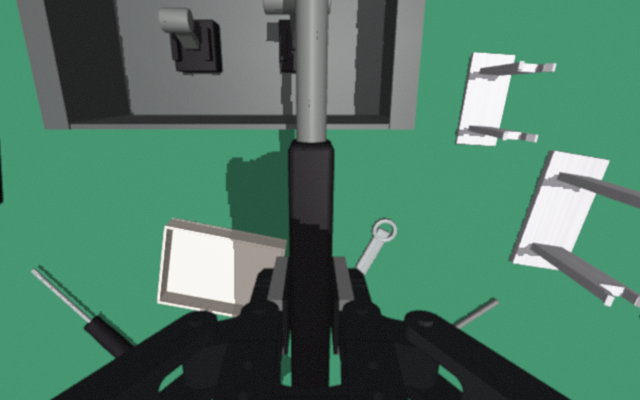

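The wrist view shows the rod passing over the isolator bar at (295,5), and the short lever is clear at (180,40). Shifting to the centre of the bar, then checking the hook's bend before lowering.

Emit:
apply_moves([
  [0.6, -0.45, 0],
  [0.6, -0.45, 0],
  [0, 0, 0],
  [0, 0, 0],
], turn=[0, 0, 0, 0])

```text
time: 5.52
tool_pos: [0.5541, 0.0037, 0.2772]
tool_rot: [[0.999, 0.05, 0.0], [0.05, -0.999, 0.0], [0.0, -0.0, -1.0]]
ft_force: [-0.3, 0.8, -3.3]
grip_width: 0.192
gripper_force: 58.8
```

```bash
python3 - <<'E'
from m import *
q,dd,cc=cap('top'); Q=pts(dd,cc); zz=Q[...,2]
vv,uu=np.mgrid[:400,:640]; M=(uu>230)&(uu<340)&(vv>60)&(vv<180)
G=M&(zz>.275)&(zz<.31); A=Q[G]; A=A[A[:,0]>.63]; rect(A,'rod end'); print('max x',np.sort(A[:,0])[-8:])
rect(Q[M&(vv>110)&(zz>.108)&(zz<.130)&(Q[...,0]<.72)],'bar')
s,ds,cs=cap('scene'); S=pts(ds,cs)
k=(np.abs(S[...,0]-.72)<.05)&(np.abs(S[...,1])<.03)&(S[...,2]>.15)&(S[...,2]<.32)
B=S[k]
for a in np.arange(.17,.31,.02):
    b=B[np.abs(B[:,2]-a)<.01]; 
    if len(b): print(round(a,2),len(b),np.round(b.mean(0)*1000,1))
print('lowest',B[:,2].min())
go(.553,.0022,.168,3.1)
cv2.imwrite('pics/t3.png',cv2.resize(q[50:190,220:360,::-1],None,fx=4,fy=4))
E
```

```text
Traceback (most recent call last):
  File "m.py", line 5, in rect
    (c,s,a)=cv2.minAreaRect((X[:,:2]*1000).astype(np.float32)); print(name,len(X),np.round(c,1),np.round(s,1),round(a,2),'z',np.round(np.percentile(X[:,2],[5,50,95])*1000,1))
                                                                                                                                      ~~~~~~~~~~~~~^^^^^^^^^^^^^^^^^^
IndexError: index -1 is out of bounds for axis 0 with size 0
```

The arm probably blocks the top camera, so I'll use the scene camera.

```bash
python3 - <<'E'
from h import *
s,ds,cs=cap('scene'); S=pts(ds,cs); np.savez('s3.npz',p=s,d=ds,K=cs['K'],R=cs['R'],t=cs['t'])
k=(np.abs(S[...,0]-.69)<.08)&(np.abs(S[...,1])<.04)&(S[...,2]>.15)&(S[...,2]<.32)
B=S[k]
for a in np.arange(.17,.31,.02):
    b=B[np.abs(B[:,2]-a)<.01]
    if len(b): print(round(a,2),len(b),np.round(b.mean(0)*1000,1))
k2=(np.abs(S[...,0]-.69)<.04)&(np.abs(S[...,1]-.009)<.05)&(S[...,2]>.095)&(S[...,2]<.135); b=S[k2]; print('bar',len(b),np.round([b.min(0),b.mean(0),b.max(0)],3).tolist())
go(.553,.0022,.168,3.1)
cv2.imwrite('pics/s3.png',cv2.resize(s[130:330,170:390,::-1],None,fx=3,fy=3))
E
```

```text
0.19 11 [720.9  15.2 196.1]
0.21 34 [721.   14.1 210.4]
0.23 32 [720.4  14.7 230.5]
0.25 33 [721.2  14.  249.7]
0.27 38 [720.9  14.2 269.8]
0.29 204 [674.2  12.5 295.1]
bar 145 [[0.68, -0.016, 0.102], [0.693, 0.017, 0.115], [0.702, 0.04, 0.122]]
t 5.6167 pos [553.5   2.9 277.1] yaw 2.79 F [ 0.8 -0.3 -0.8] grip 0.186 58.8
 need tool cm [-0.05  0.07 10.91] turn -0.31
```

View pics/s3.png

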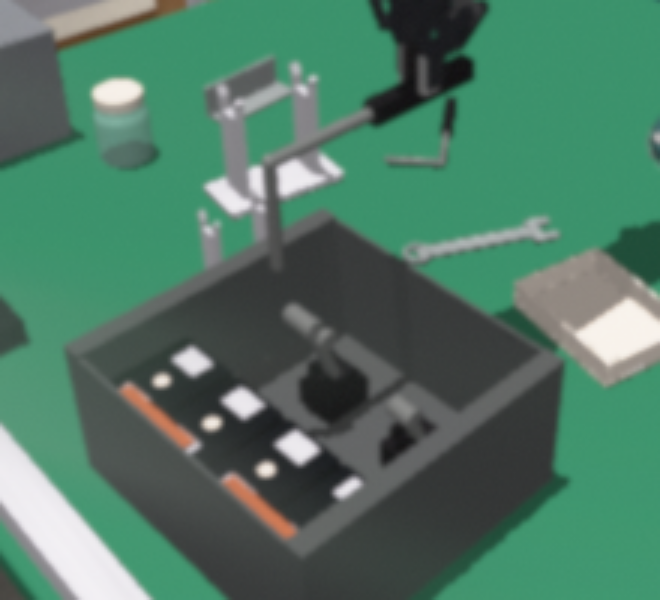

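The scene view shows the hook shank at crop (272,215), hanging above the bay just beyond the long lever's bar at (305,320), with free room below. Lowering.

Emit:
apply_moves([
  [0, 0, 2],
  [0, 0, 2.5],
  [0, 0, 2.5],
  [0, 0, 2.2],
  [0, 0, 1.5],
], turn=[0, 0, 0, 0, 0])

```text
time: 6.03
tool_pos: [0.5522, 0.0025, 0.1683]
tool_rot: [[0.999, 0.048, -0.003], [0.048, -0.999, -0.0], [-0.003, 0.0, -1.0]]
ft_force: [-0.1, 0.6, -2.1]
grip_width: 0.187
gripper_force: 58.8
```

Emit:
apply_moves([
  [0, 0, 0],
  [0, 0, 0],
  [-0.4, 0, 0],
  [-0.6, 0, 0],
  [-0.6, 0, 0],
], turn=[0, 0, 0, 0, 0])

```text
time: 6.45
tool_pos: [0.5383, 0.0021, 0.1715]
tool_rot: [[0.999, 0.048, 0.003], [0.048, -0.999, 0.0], [0.003, -0.0, -1.0]]
ft_force: [1.8, 0.4, -1.3]
grip_width: 0.184
gripper_force: 58.8
```

Emit:
apply_moves([
  [-0.6, 0, 0],
  [-0.6, 0, 0],
  [-0.6, 0, 0],
  [-0.6, 0, 0],
  [-0.6, 0, 0],
], turn=[0, 0, 0, 0, 0])

```text
time: 6.87
tool_pos: [0.5077, 0.0007, 0.1707]
tool_rot: [[0.999, 0.048, 0.002], [0.048, -0.999, 0.0], [0.002, -0.0, -1.0]]
ft_force: [3.6, 0.1, -0.8]
grip_width: 0.189
gripper_force: 59.0
```

Emit:
apply_moves([
  [-0.5, 0, 0],
  [-0.5, 0, 0],
  [-0.3, 0, 0],
  [-0.2, 0, 0],
  [0, 0, 0],
], turn=[0, 0, 0, 0, 0])

```text
time: 7.28
tool_pos: [0.4917, -0.0002, 0.17]
tool_rot: [[0.999, 0.048, -0.002], [0.048, -0.999, -0.0], [-0.002, 0.0, -1.0]]
ft_force: [0.8, 0.1, -0.8]
grip_width: 0.185
gripper_force: 58.9
```

Emit:
apply_moves([
  [-0.2, 0, 0],
  [-0.2, 0, 0],
  [-0.2, 0, 0],
  [0, 0, 0],
], turn=[0, 0, 0, 0])

```text
time: 7.62
tool_pos: [0.4861, -0.0004, 0.1701]
tool_rot: [[0.999, 0.048, -0.001], [0.048, -0.999, -0.0], [-0.001, 0.0, -1.0]]
ft_force: [0.4, 0.4, -0.3]
grip_width: 0.188
gripper_force: 59.0
```

Emit:
apply_moves([
  [-0.2, 0, 0],
  [-0.2, 0, 0],
  [-0.2, 0, 0],
], turn=[0, 0, 0])

```text
time: 7.87
tool_pos: [0.4818, -0.0006, 0.1705]
tool_rot: [[0.999, 0.048, 0.003], [0.048, -0.999, 0.0], [0.003, -0.0, -1.0]]
ft_force: [3.4, 1.3, -1.4]
grip_width: 0.183
gripper_force: 58.8
```

```bash
python3 - <<'E'
from h import *
s,ds,cs=cap('scene'); S=pts(ds,cs)
k=(S[...,0]>.6)&(S[...,0]<.75)&(np.abs(S[...,1]-.009)<.045)&(S[...,2]>.08)&(S[...,2]<.135); b=S[k]; print('bar',len(b),np.round(np.percentile(b,[5,50,95],axis=0),3).tolist())
go(.483,0,.17,3.1)
cv2.imwrite('pics/s4.png',cv2.resize(s[180:330,220:370,::-1],None,fx=4,fy=4,interpolation=cv2.INTER_CUBIC))
E
```

```text
bar 187 [[0.628, 0.003, 0.086], [0.641, 0.014, 0.112], [0.654, 0.035, 0.129]]
t 7.9167 pos [481.   -0.7 170.5] yaw 2.77 F [1.1 1.5 1.1] grip 0.183 59.0
 need tool cm [ 0.2  -0.06  0.05] turn -0.33
```

View pics/s4.png

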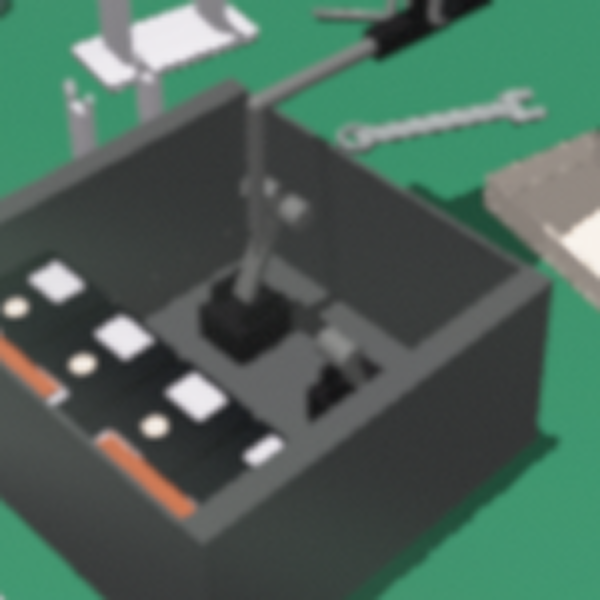

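The long lever at crop (265,230) now leans towards the near wall, and the short lever at (340,350) hasn't moved. Pulling on until the stop is felt.

Emit:
apply_moves([
  [-0.2, 0, 0],
  [-0.2, 0, 0],
], turn=[0, 0])

```text
time: 8.08
tool_pos: [0.4796, -0.0006, 0.1709]
tool_rot: [[0.999, 0.048, 0.007], [0.048, -0.999, 0.001], [0.007, -0.0, -1.0]]
ft_force: [7.8, 0.1, -2.6]
grip_width: 0.187
gripper_force: 58.6
```

Emit:
apply_moves([
  [-0.2, 0, 0],
  [-0.2, 0, 0],
], turn=[0, 0])

```text
time: 8.25
tool_pos: [0.4796, -0.0005, 0.1716]
tool_rot: [[0.999, 0.049, 0.015], [0.049, -0.999, 0.001], [0.015, -0.0, -1.0]]
ft_force: [14.3, -0.1, -6.7]
grip_width: 0.184
gripper_force: 58.6
```

The stop is firm: 14 N with no further motion. Backing off and lifting out.

Emit:
apply_moves([
  [0.6, 0, 0],
  [0.6, 0, 0],
  [0.7, 0, 0],
  [0, 0, 0],
  [0, 0, 0],
], turn=[0, 0, 0, 0, 0])

```text
time: 8.67
tool_pos: [0.4896, -0.0003, 0.1693]
tool_rot: [[0.999, 0.048, -0.005], [0.048, -0.999, -0.0], [-0.005, 0.0, -1.0]]
ft_force: [-0.1, -0.3, -0.9]
grip_width: 0.188
gripper_force: 59.4
```

Emit:
apply_moves([
  [0, 0, -1.5],
  [0, 0, -2.5],
  [0, 0, -3],
  [0, 0, -3],
  [0, 0, -1.5],
], turn=[0, 0, 0, 0, 0])

```text
time: 9.08
tool_pos: [0.4911, -0.0003, 0.2876]
tool_rot: [[0.999, 0.048, 0.001], [0.048, -0.999, 0.0], [0.001, -0.0, -1.0]]
ft_force: [0.4, 1.4, -1.3]
grip_width: 0.186
gripper_force: 59.4
```

Emit:
apply_moves([
  [0, 0, 0],
  [0, 0, 0],
], turn=[0, 0])

```text
time: 9.25
tool_pos: [0.4903, -0.0003, 0.2849]
tool_rot: [[0.999, 0.048, -0.002], [0.048, -0.999, -0.0], [-0.002, 0.0, -1.0]]
ft_force: [-0.6, -0.2, -2.1]
grip_width: 0.183
gripper_force: 59.4
```

```bash
python3 - <<'E'
from h import *
s,ds,cs=cap('scene'); S=pts(ds,cs)
k=(S[...,0]>.6)&(S[...,0]<.72)&(np.abs(S[...,1]-.009)<.045)&(S[...,2]>.098)&(S[...,2]<.135); b=S[k]; print('bar',len(b),np.round(np.percentile(b,[5,50,95],axis=0),3).tolist())
k=(S[...,0]>.62)&(S[...,0]<.69)&(np.abs(S[...,1])<.04)&(S[...,2]>.15)&(S[...,2]<.32); B=S[k]
for a in np.arange(.17,.31,.02):
    b=B[np.abs(B[:,2]-a)<.01]
    if len(b): print(round(a,2),len(b),np.round(b.mean(0)*1000,1))
cv2.imwrite('pics/s5.png',cv2.resize(s[130:330,200:370,::-1],None,fx=3,fy=3,interpolation=cv2.INTER_CUBIC))
p,d,c=cap('wrist','w5.png'); P=pts(d,c); z=P[...,2]; v,u=np.mgrid[:400,:640]
go(.4896,-.3231,.276,-6.3); t,R,a,_=pose()
m=(u>270)&(u<350)&(v<290)&(z>t[2]+.005)&(z<t[2]+.06)&(d>.05)
r=np.array([np.median(P[m&(v==k)],0) for k in (0,40,80,120,160,180,200,220,240)]); print(np.round(((r-t)@R)*1000,1))
E
```

```text
bar 143 [[0.627, -0.014, 0.101], [0.638, 0.014, 0.113], [0.643, 0.036, 0.118]]
0.19 2 [657.9  10.2 198.3]
0.21 26 [657.8  11.  210.5]
0.23 30 [658.3  10.4 230.6]
0.25 36 [657.6  10.8 250.5]
0.27 31 [657.1  10.8 270. ]
0.29 37 [655.2   9.6 290.6]
t 9.35 pos [ 4.895e+02 -3.000e-01  2.834e+02] yaw 2.78 F [ 0.5 -0.  -1.9] grip 0.185 59.4
 need tool cm [-1.55 32.24  0.75] turn 9.08
[[ 1.091e+02  2.000e-01 -2.340e+01]
 [ 9.640e+01  1.000e-01 -2.350e+01]
 [ 8.280e+01  1.000e-01 -2.350e+01]
 [ 6.850e+01  1.000e-01 -2.360e+01]
 [ 5.410e+01 -1.000e-01 -2.940e+01]
 [ 4.640e+01 -1.000e-01 -2.970e+01]
 [ 3.830e+01 -1.000e-01 -2.940e+01]
 [ 3.010e+01 -1.000e-01 -2.950e+01]
 [ 2.140e+01 -3.000e-01 -2.940e+01]]
```

View pics/s5.png

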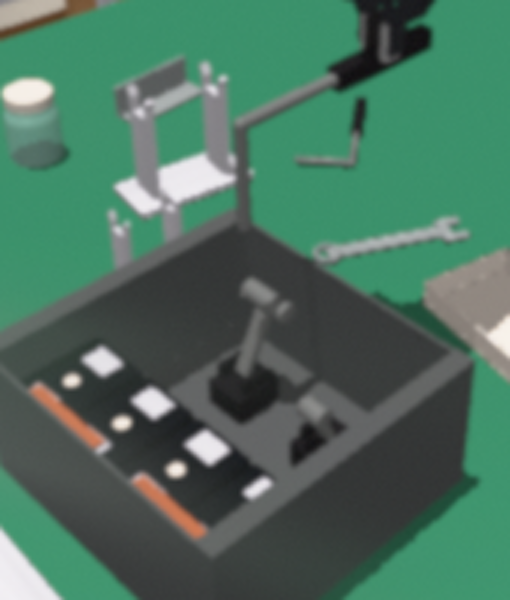

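The long lever rests at its stop, with its bar at crop (262,292) leaning to the near wall. The short lever at (315,410) is unchanged, and the rod is clear and straight in the grip. Carrying it back.

Emit:
apply_moves([
  [0, 2, 0],
  [0, 3.5, 0],
  [0, 3.5, 0],
  [0, 3.5, 0],
  [0, 3.5, 0],
], turn=[0, 0, 0, 0, 0])

```text
time: 9.77
tool_pos: [0.4976, -0.1609, 0.283]
tool_rot: [[0.999, 0.049, -0.005], [0.049, -0.999, 0.001], [-0.005, -0.001, -1.0]]
ft_force: [0.9, -0.2, -1.4]
grip_width: 0.186
gripper_force: 59.4
```

Emit:
apply_moves([
  [-0.4, 3.5, 0],
  [-0.4, 3.5, 0],
  [-0.4, 3.5, 0],
  [-0.2, 3.5, 0],
  [0, 2.2, 0],
], turn=[0, 0, 0, 0, 0])

```text
time: 10.18
tool_pos: [0.4903, -0.3264, 0.2828]
tool_rot: [[0.999, 0.044, -0.005], [0.044, -0.999, -0.0], [-0.005, 0.0, -1.0]]
ft_force: [-0.5, -0.4, -1.4]
grip_width: 0.188
gripper_force: 59.4
```

Emit:
apply_moves([
  [0, 0, 0],
  [0, 0, 0],
  [0, 0, 0],
  [0, 0, 0],
  [0, 0, 0],
], turn=[3, 3, 3, 0, 0])

```text
time: 10.6
tool_pos: [0.4922, -0.3217, 0.2832]
tool_rot: [[0.994, -0.107, -0.004], [-0.107, -0.994, 0.002], [-0.004, -0.001, -1.0]]
ft_force: [0.4, -1.9, -1.9]
grip_width: 0.188
gripper_force: 59.4
```

```bash
cat > chk.py <<'E'
from m import *
p,d,c=cap('wrist'); P=pts(d,c); z=P[...,2]; v,u=np.mgrid[:400,:640]
go(.491,-.3235,.1078,-6.3); t,R,a,_=pose()
m=(u>270)&(u<350)&(v<290)&(z>t[2]+.005)&(z<t[2]+.06)&(d>.05)
r=np.array([np.median(P[m&(v==k)],0) for k in (0,40,80,120,160,200)]); f=np.polyfit(r[:,0],r[:,1],1)
print('rod yaw',np.degrees(np.arctan(f[0])),'y at .491',np.polyval(f,.491),np.round(r[[0,-1]]*1000,1).tolist())
S=(z>.13)&(z<.15)&(u>230)&(u<390)&(v<330)&(P[...,0]<.56)&(P[...,0]>.42); n,l,st,ce=cv2.connectedComponentsWithStats(S.astype(np.uint8))
for i in range(1,n):
    if st[i,4]>25: print(ce[i],st[i,4],np.round(np.median(P[l==i],0)*1000,1))
E
python3 chk.py
```

```text
t 10.65 pos [ 492.5 -321.8  283.7] yaw -6.13 F [ 0.4  0.2 -1.8] grip 0.185 59.4
 need tool cm [-0.07  0.21 17.59] turn 0.17
rod yaw -6.379693318766774 y at .491 -0.32113162595201705 [[600.5, -333.4, 306.0], [530.2, -325.5, 312.0]]
[290.14184397 134.46808511] 141 [ 538.2 -308.8  139.6]
[336.10126582 135.0443038 ] 158 [ 533.4 -347.3  139.1]
[335.2987013  237.85714286] 77 [ 440.9 -338.5  140.4]
[287.06060606 237.96969697] 33 [ 445.  -294.3  139.7]
```

Emit:
apply_moves([
  [-0.1, 0.18, 2],
  [0, 0, 3.5],
  [0, 0, 3.5],
  [0, 0, 3],
  [0, 0, 2],
], turn=[0.4, 0, 0, 0, 0])

```text
time: 11.07
tool_pos: [0.4902, -0.3225, 0.1418]
tool_rot: [[0.994, -0.114, -0.004], [-0.114, -0.994, 0.003], [-0.005, -0.002, -1.0]]
ft_force: [0.4, -0.1, -1.0]
grip_width: 0.186
gripper_force: 59.4
```

Emit:
apply_moves([
  [0, 0, 0],
  [0, 0, 0],
  [0, 0, 0],
], turn=[0, 0, 0])

```text
time: 11.32
tool_pos: [0.493, -0.3247, 0.1463]
tool_rot: [[0.993, -0.115, 0.002], [-0.115, -0.993, -0.001], [0.002, 0.001, -1.0]]
ft_force: [-0.4, -0.0, -0.6]
grip_width: 0.185
gripper_force: 59.4
```

```bash
python3 chk.py
```

```text
t 11.3667 pos [ 493.4 -325.   146.8] yaw -6.61 F [ 0.4 -0.4 -1. ] grip 0.186 59.4
 need tool cm [-0.27 -0.12  3.9 ] turn -0.31
rod yaw -6.8432137862656655 y at .491 -0.32400165296291505 [[601.0, -337.2, 169.4], [530.9, -328.8, 175.3]]
[269.60465116 168.65697674] 516 [ 538.1 -309.6  138.9]
[348.03333333 168.84117647] 510 [ 533.6 -347.3  139. ]
```

Emit:
apply_moves([
  [-0.15, -0.08, 1.0],
  [0, 0, 0.8],
  [0, 0, 0.6],
  [0, 0, 0.5],
  [0, 0, 0.3],
], turn=[0, 0, 0, 0, 0])

```text
time: 11.78
tool_pos: [0.4902, -0.3229, 0.1123]
tool_rot: [[0.993, -0.115, -0.001], [-0.115, -0.993, 0.001], [-0.001, -0.0, -1.0]]
ft_force: [-0.6, -0.1, -2.4]
grip_width: 0.184
gripper_force: 59.4
```

Emit:
apply_moves([
  [0, 0, 0.2],
  [0, 0, 0.1],
  [0, 0, 0.1],
  [0, 0, 0],
], turn=[0, 0, 0, 0])

```text
time: 12.12
tool_pos: [0.4907, -0.3232, 0.1092]
tool_rot: [[0.993, -0.115, 0.0], [-0.115, -0.993, -0.0], [0.0, 0.0, -1.0]]
ft_force: [-0.0, -0.3, -1.8]
grip_width: 0.183
gripper_force: 59.4
```

Emit:
apply_moves([
  [0, 0, 0.1],
  [0, 0, 0],
  [0, 0, 0],
], turn=[0, 0, 0])

```text
time: 12.37
tool_pos: [0.4907, -0.3232, 0.1083]
tool_rot: [[0.993, -0.115, 0.0], [-0.115, -0.993, -0.0], [0.0, 0.0, -1.0]]
ft_force: [-0.1, 0.7, -1.1]
grip_width: 0.186
gripper_force: 59.4
```

Emit:
apply_moves([
  [0, 0, 0.1],
  [0, 0, 0],
  [0, 0, 0],
], turn=[0, 0, 0])

```text
time: 12.62
tool_pos: [0.4909, -0.3233, 0.1078]
tool_rot: [[0.993, -0.115, 0.001], [-0.115, -0.993, -0.0], [0.001, 0.0, -1.0]]
ft_force: [-1.3, 0.5, 4.3]
grip_width: 0.182
gripper_force: 60.0
```

```bash
python3 chk.py
```

```text
t 12.6667 pos [ 490.9 -323.3  107.8] yaw -6.63 F [-0.1  1.3  4.4] grip 0.19 60.0
 need tool cm [0.01 0.02 0.  ] turn -0.33
rod yaw -6.992574199857819 y at .491 -0.32261814574483233 [[598.9, -335.9, 131.0], [528.8, -327.4, 136.9]]
[310.71356173 231.61798094] 9866 [ 512.6 -326.2  136.9]
[261.42054958 182.59976105] 837 [ 538.2 -309.6  138.9]
[361.15065243 182.81020166] 843 [ 533.7 -347.2  138.8]
```

The rod is seated: the force is carried by the forks and the handle top is at its original height. Releasing gently.

Emit:
apply_moves([
  [0, 0, 0],
  [0, 0, 0],
  [0, 0, 0],
  [0, 0, 0],
  [0, 0, 0],
], turn=[0, 0, 0, 0, 0], hand=7)

```text
time: 13.08
tool_pos: [0.4907, -0.3232, 0.107]
tool_rot: [[0.993, -0.115, -0.0], [-0.115, -0.993, -0.0], [-0.0, 0.0, -1.0]]
ft_force: [0.2, -0.7, 0.1]
grip_width: 0.819
gripper_force: 0.0
```

Emit:
apply_moves([
  [0, 0, 0],
  [0, 0, 0],
  [0, 0, -0.7],
  [0, 0, -1.5],
  [0, 0, -2.5],
], turn=[0, 0, 0, 0, 0])

```text
time: 13.5
tool_pos: [0.489, -0.3221, 0.153]
tool_rot: [[0.993, -0.115, -0.005], [-0.115, -0.993, 0.003], [-0.005, -0.002, -1.0]]
ft_force: [1.5, 0.4, 0.3]
grip_width: 0.817
gripper_force: 0.0
```

Emit:
apply_moves([
  [0, 0, -3],
  [0, 0, -3],
  [0, 0, -3],
  [0, 0, -1],
  [0, 0, 0],
], turn=[0, 0, 0, 0, 0])

```text
time: 13.92
tool_pos: [0.4926, -0.3245, 0.2579]
tool_rot: [[0.993, -0.116, 0.006], [-0.116, -0.993, -0.003], [0.007, 0.003, -1.0]]
ft_force: [-0.6, -0.4, 0.3]
grip_width: 0.82
gripper_force: 0.0
```

```bash
python3 - <<'E'
from m import *
p,d,c=cap('wrist'); P=pts(d,c); z=P[...,2]; v,u=np.mgrid[:400,:640]
m=(u>250)&(u<370)&(v<330)&(d>0)
H=m&(z>.125)&(z<.15)&(p.max(2)<75); H=cv2.morphologyEx(H.astype(np.uint8),cv2.MORPH_OPEN,np.ones((5,5)))>0
rect(P[H],'handle')
s,ds,cs=cap('scene'); cv2.imwrite('pics/s9.png',s[:,:,::-1]); S=pts(ds,cs)
k=(S[...,0]>.6)&(S[...,0]<.72)&(np.abs(S[...,1]-.009)<.045)&(S[...,2]>.098)&(S[...,2]<.135); b=S[k]; print('bar',np.round(np.median(b,0),3))
cv2.imwrite('pics/s9.png',cv2.resize(s[120:340,100:460,::-1],None,fx=2.2,fy=2.2)); go(.49,-.32,.24,-6.6)
E
```

```text
handle 2768 [ 491.6 -322.8] [ 17.3 117.9] 83.6 z [135.4 136.9 138.1]
bar [0.638 0.015 0.113]
t 14.0167 pos [ 490.2 -322.8  253.9] yaw -6.62 F [-0.1  1.2  0.1] grip 0.818 0.0
 need tool cm [-0.06 -0.27  1.39] turn -0.02
```

View pics/s9.png

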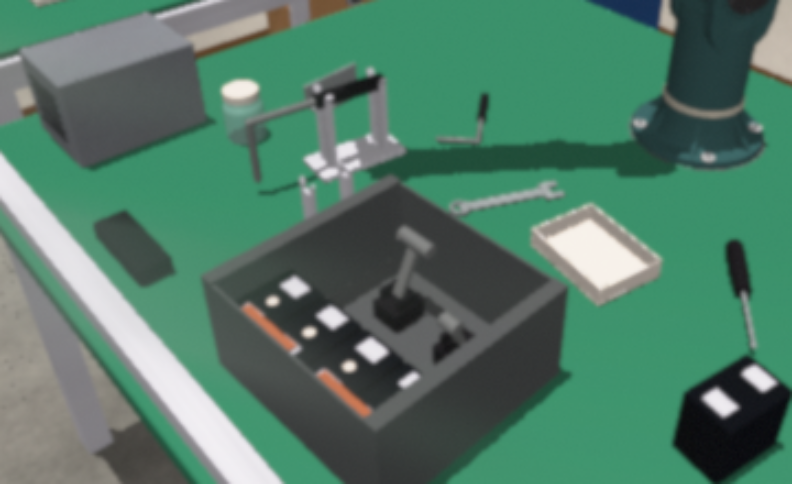

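The rod lies in its forks at (345,90) with the hook hanging at (255,150). The long lever leans to the near wall at (413,240), and everything else is in place.

```bash
python3 -c "
from station import arm
print(arm.job_done())"
```

```text
the job is handed in; nothing more can be done
None
```

The long isolator lever is pulled over to its stop, the rod is back on the forks of its stand and released, nothing else appears to have moved, and I handed the job in at about 14 s.

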